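# Hold the grease coupler on the carriage's nipple

## Task

Get the guide carriage ready for greasing: pick up the grease coupler from its rest, fit it over the leaning grease nipple (one of the two carriages has it, the other has only a hex plug) and press it squarely down along the nipple until the nipple's spring sleeve snaps and is fully home. Keep gripping the coupler and pushing it against the spring: the program finishes while holding it there, because letting go would let the spring push it off. Do not shove the other things on the bench about.

Things in the scene. Friction and masses are not known exactly. Their poses are not given: they have to be found in the camera images.
- coupler: Loose round steel grease coupler, 0.18-0.35 kg, 110 mm long, upright, mouth down. Origin: centre of its mouth; z: its axis, mouth to tail. From the mouth: tube dia. 38 mm to 40 mm, bore dia. 21 mm, 34 mm deep; flange dia. 52 mm from 40 to 46 mm; round grip neck dia. 24 mm from 46 to 100 mm (grasp it here; fingertips above the flange can push on it); tail dia. 14 mm to 110 mm. Yaw does not matter.
- coupler_rest: Fixed dark steel plate, 85 x 85 mm, 10 mm thick, with a stub of dia. 16 mm standing 14 mm above it in the middle, over which the coupler is parked (its mouth rests on the plate, 10 mm above the bench). Origin: centre of the underside. Lift the coupler straight up by over 14 mm to clear the stub.
- nipple_block: Fixed guide carriage, a dark steel block 106 x 80 mm, 55 mm high, on a 130 mm piece of rail. Origin: centre of its underside; x along the rail, z up. On its top, 10 mm to -x of the origin and 68 mm above the bench, is the nipple's brass elbow; from there the nipple leans 0.2 to 0.5 rad from vertical towards the block's -x (roughly to the robot). The elbow is stiff: pressing does not turn it.
- nipple_tip (a point): Centre of the tip of the steel grease nipple, 58 mm from the elbow's centre. Its z is the nipple's axis, pointing out of the tip (up and leaning); press along -z. Stem dia. 16 mm, the last 6 mm tapering to 9 mm. The top of the spring sleeve round the stem lies 18 mm below the tip at rest, 27 mm below it when fully pressed.
- sleeve_top (a point): Centre of the top face of the knurled steel spring sleeve round the nipple's stem (outside diameter 34 mm); the coupler's mouth presses on this face. It moves along the nipple's axis; its z is that axis, pointing out to the tip.
- sleeve (a joint): How far the sleeve is pressed along the nipple, m: 0 at rest, 0.009 at its hard stop (fully home). Resists with about 5 N at first, a peak of about 12 N at 2 mm, then gives way with a snap (2 to 3 N at 7 mm) and needs about 9 N at the stop. It always pushes back and returns when the push ends.
- plug_block: The other guide carriage, fixed, the same block but with only a 26 mm hex plug, 14 mm high, on its top, no nipple. Leave alone. Origin: centre of its underside.
- can1: Bystander: metal ink can with a white lid and a black crank, diameter 102 mm, 178 mm high, loose. Origin: centre of its underside.
- can2: Bystander: a second such ink can, loose. Origin: centre of its underside.
- brayer1: Bystander: rubber hand roller with a wooden handle lying along its x, 180 mm long, 96 mm wide, 34 mm high, loose. Origin: under its middle.
- brayer2: Bystander: a second such hand roller, loose. Origin: under its middle.
- spanner: Bystander: spanner lying flat beyond the carriages, loose, about 180 mm long along its x. Origin: under its middle.
- tin: Bystander: small round tin between the carriages, diameter 48 mm, 35 mm high, loose. Origin: centre of its underside.
Not all that is in view belongs to the job. What is shaped like the coupler but green is not meant.

How it is judged:
By the outcome, as a careful person would: the job done as asked, in the order asked, and still so for the second after the job is handed in, while the arm keeps its last pose, push and grip.
It also fails if it takes over 38 s, if anything falls off the work surface, if the arm or the gripper's body presses on something with over 40 N, if the wrist force passes 120 N, or if a joint passes its speed limit or range.

## Robot

A 6-joint arm with a two-finger parallel gripper is mounted at the origin on the work surface. World frame = base frame: x ahead of the robot, y to its left, z up, the work surface at z = 0. Lengths are in m, angles in rad, forces in N, time in s.
With the tool pointing down it reaches from about 0.35 to 0.975 m from the base axis. Payload 4.9 kg.
Tool frame: the origin (TCP) lies at the very end of the fingers, on their centre line; the grasp point (between the pads) lies 19 mm behind it; z points along the fingers, y is the direction in which the jaws open and shut (so a half turn about z gives the same grasp; the last joint's range is limited). The gripper opens to 85 mm and grips with 20 to 120 N. Pads are 22 mm wide; open, the fingers measure 114 mm over their backs; the gripper's body (76 mm by 85 mm) begins 54 mm behind the grasp point. The pads swing forward as they close: fully open they stand 13 mm farther back than shut.
Start: joints at [1.131, 0.053, 1.613, -0, 1.476, -0.119], TCP at [0.197, 0.593, 0.231] pointing down, gripper open.
Joint ranges: [-3.01, 3.01], [-1.01, 2.22], [0.06, 2.58], [-1.02, 4.17], [0.09, 2.62], [-3.14, 3.14]. Speed limits (rad/s): [2.57, 2.57, 3.14, 3.14, 3.14, 3.14].

## Interface

Orientations are given as a unit quaternion [w, x, y, z].
In Python, from plant import state, grab_frame, camera_model, job_done, search_frame, masks_of, place_of gives the robot as it stands.
- The arm moves only by the tool drive_tool, never from a script. Its argument "series" is a list of rows, each a list of 2 entries, a list of its own where there are three numbers: the shift along the world's x, y, z in m, then the turn, a rotation vector about the world's x, y, z in degrees. A call has 1 to 8 rows; each row is the pose to reach, as a shift and turn from the pose commanded when the call began; what a row does not reach only later rows make up. A row lasts 1/10 s, in which the tool goes at most 50 mm and 8.59 degrees, less where a joint would pass 70% of its speed; a pose out of reach is approached as far as the arm can. A call with a gripper value outside its range is refused whole. "fingers" is the closure, from -1 (fully open) to 1 (shut), so that 0 is half open, set as the call begins (left out, the last holds). The fingers move at their own pace and stop on an object; the grip force is fixed at half the most. Time passes only in rows, so rows that repeat a pose let the fingers close. It gives the time, the measured TCP pose, the force and the opening at its end, in the units of the state.
- state(): the state, without advancing time (a new reading comes with each control period).
- grab_frame(name): name is "scene" or "top" or "wrist"; returns the picture (384x512x3 uint8, red, green, blue); there is no depth.
- camera_model(name): a dict with "fovy" (degrees; the focal length in pixels is half the picture's height over the tangent of half this angle, whatever the lens; pixels are square), "cx", "cy" (the principal point, pixels), "D" ([k1, k2, p1, p2, k3] as OpenCV has them; the pictures are not rectified), "rvec" (rotation vector, rad) and "tvec" (3), from world to camera coordinates, as OpenCV has them. Camera axes: x right, y down, z forward; pixel columns grow to the right and rows downward; lengths in m; the calibration is good to about 2 mm. A picture is of the moment at which its call begins: read the wrist's pose just before it. camera_model takes no time and is no camera call; for the wrist camera it gives the pose at the moment of the call.
- job_done(): hands the job in, once; it reports no verdict.
Trained networks look in the newest picture that a camera, given by its name, has taken for a name from the list of things; names that differ only in an ending like _2 or _b are one class to them, and where a whole thing is asked for, a point or a joint stands for the part that bears it (a point fixed in the world has none). Each returns a list of dicts, best first, with "confidence" (0 to 1); they miss things now and then, are a little off and sometimes report something else, mostly with a low value. They report only what shows in the picture. A call takes as long as a camera call. They do not tell look-alikes from the thing itself.
- search_frame(camera, name): "location" ([x, y, z] in m, in world coordinates, good to about 4 mm: the middle of the surface that is visible of it).
- masks_of(camera, name): "pixels" (384x512 bool, what is visible of it).
- place_of(camera, name): "location" ([x, y, z] in m, in world coordinates, good to about 4 mm: a listed point, or the origin of a listed thing).
The state is a dict: "time": time; "joint_pos": joint angles; "joint_vel": joint speeds; "joint_efforts": joint torques, N m; "tool_pos": TCP position; "tool_rot": TCP orientation; "contact_force": force on the tool from outside, world axes, zero at the start; "ft_torque": the same for the moment, N m; "gripper_width": opening from 0.0 (shut) to 1.0 (fully open).
Only numpy, scipy, OpenCV 4.12 (cv2) and the standard library are available. Lean on these libraries where they do the work, as an engineer would, in place of code of your own. Each camera call takes 0.05 s, during which the arm holds its last target.

## Working session

There is one attempt and no reset: what is moved stays moved. The work goes in short steps, Python scripts to look and compute and a tool call to move; the robot and the scene stay as the last step left them, time stands still between calls to the robot, and variables do not carry over. Pictures are saved under pics/ and viewed, and the job is handed in when it is done.

Besides the shell and the picture viewer there is one more tool, called after "Emit:" as a command line: name --argument value ..., lists and objects as JSON in quotes. drive_tool: Moves the arm, as the interface text tells. Its arguments: {"type":"object","properties":{"series":{"type":"array","items":{"type":"array"}},"fingers":{"type":"number"}},"required":["series"]}

```bash
mkdir -p pics; ls; cat > h.py <<'E'
import numpy as np, cv2
from plant import *
def K(n):
    m=camera_model(n); f=192/np.tan(np.radians(m["fovy"])/2)
    return np.array([[f,0,m["cx"]],[0,f,m["cy"]],[0,0,1]]),np.array(m["D"],float),np.array(m["rvec"],float),np.array(m["tvec"],float)
def ray(n,px,k=None):
    k=k or K(n)
    u=cv2.undistortPoints(np.array([[px]],float),k[0],k[1])[0,0]
    R=cv2.Rodrigues(k[2])[0]; d=R.T@np.array([u[0],u[1],1]); return -R.T@k[3], d/np.linalg.norm(d)
def proj(n,P,k=None):
    k=k or K(n)
    return cv2.projectPoints(np.array(P,float).reshape(-1,1,3),k[2],k[3],k[0],k[1])[0].reshape(-1,2)
def tri(rays):
    A=np.zeros((3,3));b=np.zeros(3)
    for o,d in rays:
        M=np.eye(3)-np.outer(d,d);A+=M;b+=M@o
    p=np.linalg.solve(A,b); return p,[np.linalg.norm((np.eye(3)-np.outer(d,d))@(p-o)) for o,d in rays]
def save(fn,im): cv2.imwrite(fn,cv2.cvtColor(im,cv2.COLOR_RGB2BGR))
E
python3 - <<'E'
from h import *
np.set_printoptions(precision=4,suppress=True)
for c in("scene","top","wrist"):
    im=grab_frame(c); save(f"pics/{c}0.png",im); np.save(f"{c}0.npy",im)
    for n in("coupler","nipple_block","nipple_tip","plug_block","coupler_rest","sleeve_top"):
        print(c,n,[(np.round(d["confidence"],2),np.round(d["location"],4)) for d in place_of(c,n)])
    k=K(c);print("cam",-cv2.Rodrigues(k[2])[0].T@k[3])
print(state())
E
```

```text
pics
scene coupler [(np.float64(0.88), array([ 0.3371, -0.0515,  0.0032])), (np.float64(0.56), array([0.4547, 0.0373, 0.016 ])), (np.float64(0.27), array([0.5701, 0.1421, 0.1195]))]
scene nipple_block []
scene nipple_tip [(np.float64(0.61), array([0.571 , 0.1432, 0.1187]))]
scene plug_block [(np.float64(0.95), array([ 0.6461, -0.1476, -0.0012]))]
scene coupler_rest [(np.float64(0.71), array([ 0.4557,  0.0381, -0.0003]))]
scene sleeve_top [(np.float64(0.64), array([0.5832, 0.1433, 0.1037])), (np.float64(0.46), array([ 0.6418, -0.1443,  0.0033]))]
cam [1.0111 0.4456 0.8257]
top coupler [(np.float64(0.76), array([ 0.3414, -0.0504, -0.003 ])), (np.float64(0.45), array([0.4546, 0.0391, 0.0086]))]
top nipple_block [(np.float64(0.6), array([0.6055, 0.1461, 0.0016]))]
top nipple_tip [(np.float64(0.61), array([0.5727, 0.1399, 0.1152]))]
top plug_block [(np.float64(0.86), array([ 0.6451, -0.1517,  0.0004])), (np.float64(0.38), array([ 0.6868,  0.3945, -0.0009]))]
top coupler_rest [(np.float64(0.85), array([ 0.4524,  0.0357, -0.0009]))]
top sleeve_top [(np.float64(0.53), array([0.5782, 0.1466, 0.1001]))]
cam [ 0.355  -0.0152  1.3668]
wrist coupler []
wrist nipple_block []
wrist nipple_tip []
wrist plug_block []
wrist coupler_rest []
wrist sleeve_top []
cam [0.1329 0.6139 0.3738]
{'time': 1.05, 'joint_pos': array([ 1.131 ,  0.0527,  1.6129,  0.    ,  1.476 , -0.119 ]), 'joint_vel': array([-0.0007, -0.0007,  0.0001,  0.0006, -0.0003, -0.0002]), 'joint_efforts': array([  0.0005, -39.3696, -37.0473,   0.    ,   0.0003,   0.    ]), 'tool_pos': array([0.1971, 0.5931, 0.2313]), 'tool_rot': array([-0.    ,  0.1597,  0.9872,  0.    ]), 'contact_force': array([ 0.6919, -0.1068, -0.3974]), 'ft_torque': array([-0.033 , -0.0378, -0.0343]), 'gripper_width': 0.9992382740284518}
```

View pics/scene0.png

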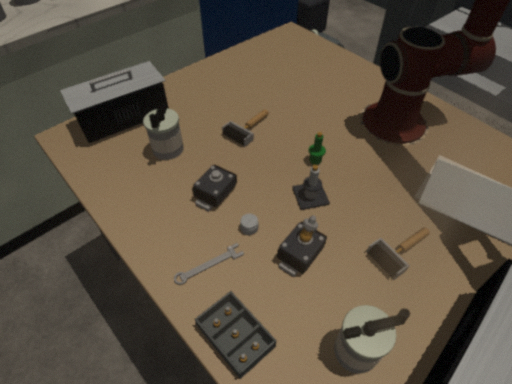

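View pics/top0.png

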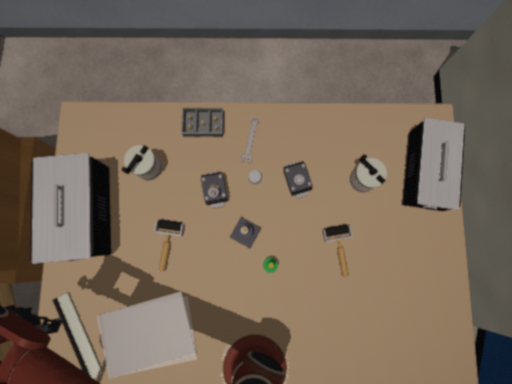

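```bash
python3 - <<'E'
from h import *
a=np.load("scene0.npy")
print(proj("scene",[[.455,.038,.06],[.34,-.05,.06],[.57,.143,.118],[.603,.143,.068]]))
print(proj("top",[[.455,.038,.06],[.34,-.05,.06],[.57,.143,.118],[.603,.143,.068]]))
def crop(c,P,s=45):
    im=np.load(c+"0.npy"); u,v=proj(c,[P])[0].astype(int)
    q=im[max(0,v-s):v+s,max(0,u-s):u+s]; return cv2.resize(q,(380,285*1),interpolation=cv2.INTER_CUBIC) if q.shape[0]!=q.shape[1] else cv2.resize(q,(290,290),interpolation=cv2.INTER_CUBIC)
r1=np.hstack([crop("scene",[.455,.038,.06]),crop("scene",[.58,.143,.09])])
r2=np.hstack([crop("top",[.455,.038,.06]),crop("top",[.58,.143,.09])])
save("pics/crop0.png",np.vstack([r1,r2]))
E
```

```text
[[312.10400751 182.31879736]
 [317.1177824  146.01798641]
 [313.7876273  215.99874651]
 [301.86337142 235.86243426]]
[[243.4414878  231.02652207]
 [269.09750719 265.39557274]
 [211.68119672 194.86624789]
 [213.70605219 187.96025621]]
```

View pics/crop0.png

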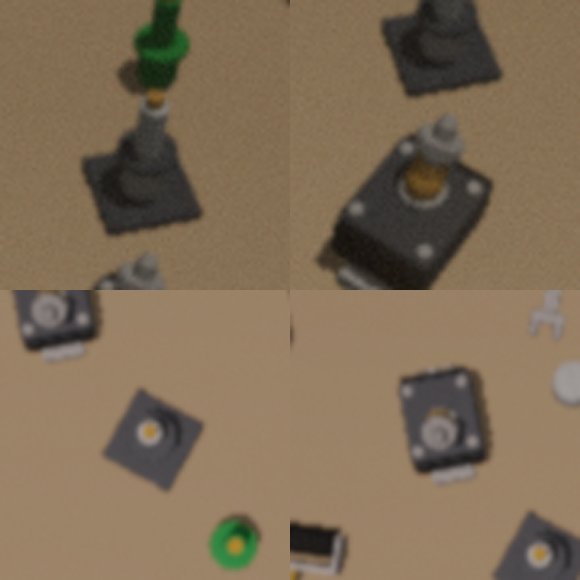

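The candidates for the coupler are the green one at scene px (317,150) and the grey steel one on the dark plate at scene (312,182), top (246,231). The grey one fits: it is steel and stands on the dark 85 mm plate. The enlarged crop confirms this. The nipple is on the block at scene (302,247), top (214,189). The other block, scene (215,185), has only a plug.

Next I'll bring the wrist camera over both.

```bash
python3 - <<'E'
from h import *
from scipy.spatial.transform import Rotation as R
k=K("wrist");s=state();q=s["tool_rot"];Rt=R.from_quat([q[1],q[2],q[3],q[0]]).as_matrix()
Rc=cv2.Rodrigues(k[2])[0]; c=-Rc.T@k[3]
print(Rt.T@(c-s["tool_pos"]),"\n",Rt.T@Rc.T,camera_model("wrist")["fovy"],k[0],k[1])
Rw=np.array([[-1,0,0],[0,1,0],[0,0,-1.]])
np.savez("handeye.npz",t=Rt.T@(c-s["tool_pos"]),R=Rt.T@Rc.T)
E
```

```text
[ 0.06750062 -0.00046452 -0.14245817] 
 [[-2.53794479e-06 -9.64364971e-01 -2.64575514e-01]
 [ 9.99999876e-01  1.29457820e-04 -4.81460016e-04]
 [ 4.98554543e-04 -2.64575483e-01  9.64364851e-01]] 62.30876537948645 [[317.60007571   0.         255.91823321]
 [  0.         317.60007571 195.300352  ]
 [  0.           0.           1.        ]] [-0.08290636  0.          0.          0.          0.        ]
```

Emit:
drive_tool --series '[[[0.03, -0.05, 0.02], [0, 0, 0]], [[0.06, -0.09, 0.04], [0, 0, 0]], [[0.09, -0.13, 0.06], [0, 0, 0]], [[0.12, -0.17, 0.08], [0, 0, 5]], [[0.15, -0.21, 0.09], [0, 0, 10]], [[0.18, -0.25, 0.09], [0, 0, 15]], [[0.21, -0.29, 0.09], [0, 0, 18]], [[0.23, -0.33, 0.09], [0, 0, 18]]]' --fingers -1

```text
time: 1.85
tool_pos: [0.4193, 0.2768, 0.3218]
tool_rot: [0.001, 0.003, 1.0, 0.0]
contact_force: [0.6, 0.5, 0.4]
gripper_width: 1.001
```

Emit:
drive_tool --series '[[[0.01, -0.045, 0.02], [0, 0, 0]], [[0.02, -0.09, 0.04], [0, 0, 0]], [[0.03, -0.135, 0.05], [0, 0, 0]], [[0.03, -0.17, 0.05], [0, 0, 0]], [[0.03, -0.17, 0.05], [0, 0, 0]]]'

```text
time: 2.35
tool_pos: [0.4486, 0.1051, 0.372]
tool_rot: [0.001, 0.006, 1.0, -0.0]
contact_force: [-0.0, 0.2, -0.4]
gripper_width: 0.999
```

```bash
cat > look.py <<'E'
from h import *
import sys
np.set_printoptions(precision=4,suppress=True)
t=sys.argv[1]
k=K("wrist"); im=grab_frame("wrist"); save(f"pics/w{t}.png",im); np.savez(f"w{t}.npz",im=im,K=k[0],D=k[1],r=k[2],t=k[3])
for n in sys.argv[2:]:
    print(n,[(np.round(d["confidence"],2),np.round(d["location"],4)) for d in place_of("wrist",n)])
s=state();print(s["time"],s["tool_pos"],s["tool_rot"])
E
python3 look.py 1 coupler nipple_tip sleeve_top nipple_block
```

```text
coupler [(np.float64(0.81), array([0.4504, 0.0356, 0.0087])), (np.float64(0.81), array([ 0.3349, -0.0499, -0.0027]))]
nipple_tip [(np.float64(0.63), array([0.5752, 0.1456, 0.1236]))]
sleeve_top [(np.float64(0.54), array([0.5795, 0.1413, 0.1061]))]
nipple_block [(np.float64(0.94), array([0.608 , 0.1473, 0.0028]))]
2.6 [0.448  0.1094 0.3709] [-0.0002  0.0025  1.      0.0001]
```

View pics/w1.png

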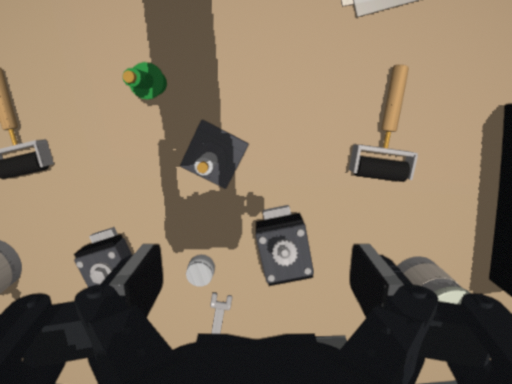

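The wrist view shows the steel coupler's brass-tipped tail at about (205,167) on the plate, and the nipple end-on at about (286,252). The green decoy is at (147,80). Next I'll triangulate these.

```bash
python3 - <<'E'
from h import *
np.set_printoptions(precision=4,suppress=True)
z=np.load("w1.npz"); im=z["im"]
a=cv2.resize(im[130:205,165:265],None,fx=6,fy=6,interpolation=cv2.INTER_CUBIC)
b=cv2.resize(im[205:290,245:325],None,fx=5.29,fy=5.29,interpolation=cv2.INTER_CUBIC)
print(a.shape,b.shape)
save("pics/c1a.png",a);save("pics/c1b.png",b)
rays=[]
for c,P in (("wrist",None),("top",None),("scene",None)):
    if c=="wrist": I=im;k=(z["K"],z["D"],z["r"],z["t"])
    else: I=np.load(c+"0.npy");k=K(c)
    u,v=proj(c,[[.452,.037,.12]],k)[0]
    h=cv2.cvtColor(I,cv2.COLOR_RGB2HSV); 
    m=((h[...,0]<25)&(h[...,1]>150)&(h[...,2]>90))
    yy,xx=np.nonzero(m); g=np.hypot(xx-u,yy-v)<12
    print(c,(u,v),g.sum(),xx[g].mean() if g.any() else 0,yy[g].mean() if g.any() else 0)
    if g.any(): rays.append(ray(c,(xx[g].mean(),yy[g].mean()),k))
print(tri(rays))
for o,d in rays: print(o+d*(.12-o[2])/d[2])
E
```

```text
(450, 600, 3) (450, 423, 3)
wrist (np.float64(202.43645236910407), np.float64(167.20830667012467)) 63 202.28571428571428 166.73015873015873
top (np.float64(243.00636076085374), np.float64(230.53531820697629)) 2 244.0 229.5
scene (np.float64(315.1886964487626), np.float64(166.15343286795377)) 12 315.0 166.5
(array([0.4531, 0.0357, 0.1182]), [np.float64(0.0016202956540760222), np.float64(0.0030020558326834066), np.float64(0.0014660370538845584)])
[0.4514 0.0368 0.12  ]
[0.4554 0.0338 0.12  ]
[0.4533 0.0375 0.12  ]
```

View pics/c1a.png

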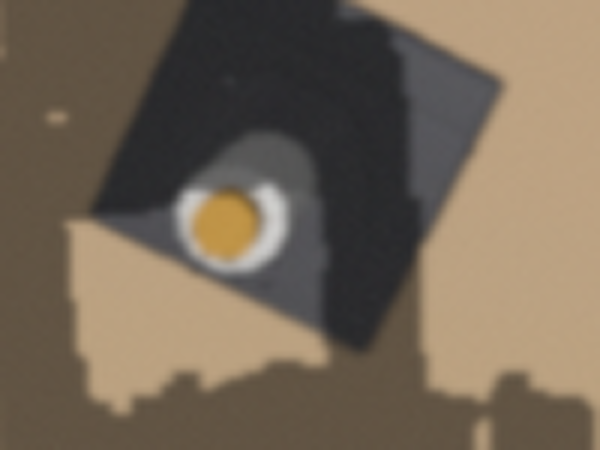

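View pics/c1b.png

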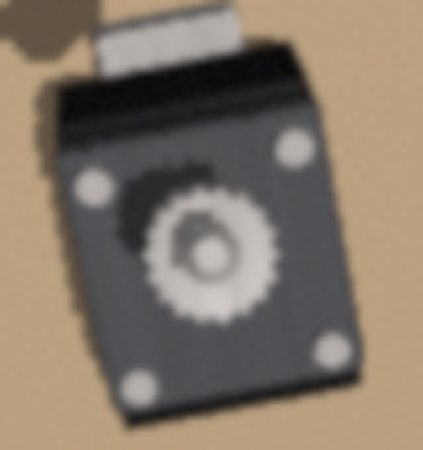

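Emit:
drive_tool --series '[[[0.035, -0.03, -0.03], [0, 0, 0]], [[0.07, -0.06, -0.06], [0, 0, 0]], [[0.1, -0.09, -0.09], [0, 0, 0]], [[0.1, -0.09, -0.12], [0, 0, 0]], [[0.1, -0.09, -0.12], [0, 0, 0]], [[0.1, -0.09, -0.12], [0, 0, 0]], [[0.1, -0.09, -0.12], [0, 0, 0]]]'

```text
time: 3.3
tool_pos: [0.5488, 0.0197, 0.2538]
tool_rot: [0.002, 0.002, 1.0, -0.0]
contact_force: [0.1, 0.1, -0.1]
gripper_width: 1.001
```

```bash
python3 look.py 2 coupler nipple_tip sleeve_top nipple_block; python3 - <<'E'
from h import *
z=np.load("w2.npz"); im=z["im"]
k=(z["K"],z["D"],z["r"],z["t"])
print(proj("wrist",[[.452,.037,.12],[.574,.144,.12]],k))
E
```

```text
coupler [(np.float64(0.92), array([0.4511, 0.0339, 0.008 ]))]
nipple_tip [(np.float64(0.63), array([0.5762, 0.1447, 0.1231])), (np.float64(0.48), array([0.5815, 0.142 , 0.106 ]))]
sleeve_top [(np.float64(0.56), array([0.5776, 0.1407, 0.107 ]))]
nipple_block [(np.float64(0.72), array([0.606 , 0.1503, 0.0012])), (np.float64(0.65), array([0.7955, 0.0217, 0.0003]))]
3.55 [0.5486 0.019  0.253 ] [ 0.0015  0.0029  1.     -0.0001]
[[276.87510143  71.92708952]
 [390.16811869 211.85245762]]
```

View pics/w2.png

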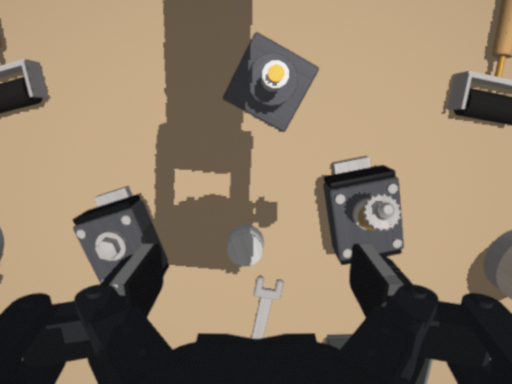

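The second view shows the coupler tail at about (276,73), and the nipple tip at about (386,210) with its lean visible. I'll enlarge it for features.

```bash
python3 - <<'E'
from h import *
im=np.load("w2.npz")["im"]
b=cv2.resize(im[155:270,315:415],None,fx=5,fy=5,interpolation=cv2.INTER_CUBIC)
save("pics/c2b.png",b)
a=cv2.resize(im[25:140,215:330],None,fx=5,fy=5,interpolation=cv2.INTER_CUBIC)
save("pics/c2a.png",a)
E
```

```text
(no output)
```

View pics/c2b.png

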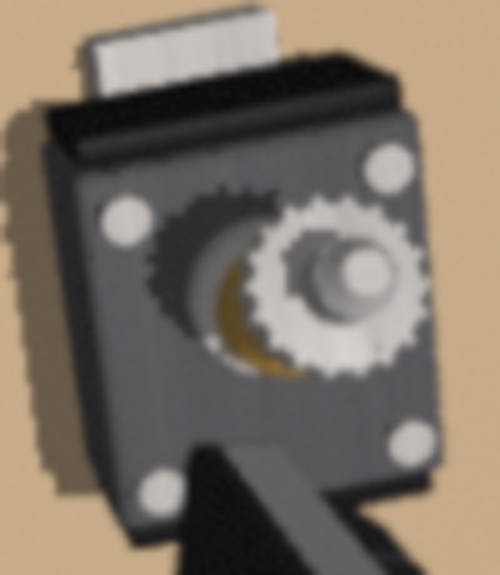

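View pics/c2a.png

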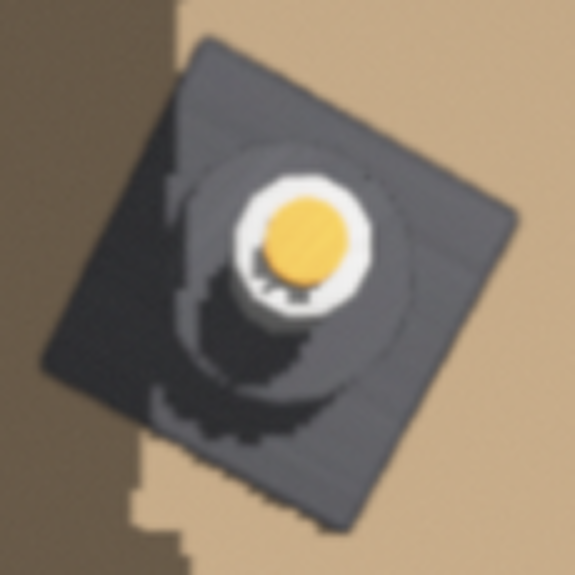

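```bash
python3 - <<'E'
from h import *
from scipy.optimize import least_squares
np.set_printoptions(precision=4,suppress=True)
def pk(uv,s,o): return (np.array(uv,float)+.5)/s-.5+np.array(o)
v1=pk([(94,188),(295,147),(140,388),(333,350),(212,256),(212,254)],5.29,(245,205))
v2=pk([(126,221),(389,167),(162,492),(412,443),(371,272),(338,287)],5,(315,155))
t1=pk([(226,223)],6,(165,130))[0]; t2=pk([(306,241)],5,(215,25))[0]
ks=[]
for i in(1,2):
    z=np.load(f"w{i}.npz");ks.append((z["K"],z["D"],z["r"],z["t"]))
for i in range(6): print(i,tri([ray("",v1[i],ks[0]),ray("",v2[i],ks[1])]))
print("tail",tri([ray("",t1,ks[0]),ray("",t2,ks[1])]))
for t,k in((t1,ks[0]),(t2,ks[1])):
    o,d=ray("",t,k);print(o+d*(.12-o[2])/d[2])
def model(p,side=0):
    bx,by,yaw,a,b,h,lean=p[:7]
    c,s=np.cos(yaw),np.sin(yaw);Rz=np.array([[c,-s,0],[s,c,0],[0,0,1]])
    ax=np.array([-np.sin(lean),0,np.cos(lean)]);e=np.array([-.01,0,.068])
    L=np.array([[-a,-b,h],[-a,b,h],[a,-b,h],[a,b,h],e+.058*ax,e+.040*ax])
    return L@Rz.T+[bx,by,0],Rz@ax
def res(p):
    P,_=model(p); 
    return np.r_[(proj("",P,ks[0])-v1).ravel(),(proj("",P,ks[1])-v2).ravel(),(p[5]-.058)/.002]
r=least_squares(res,[.607,.147,.15,.04,.03,.058,.35])
print(r.x,"\n",r.fun[:-1].reshape(2,6,2)); P,ax=model(r.x);print("tip",P[4],"sl",P[5],"axis",ax)
for c in("top","scene"): print(c,proj(c,P[4:])) 
E
```

```text
0 (array([0.5794, 0.1128, 0.0572]), [np.float64(9.847934317340108e-06), np.float64(9.847934317359278e-06)])
1 (array([0.5671, 0.1716, 0.0574]), [np.float64(4.7407585448607774e-05), np.float64(4.740758544846844e-05)])
2 (array([0.6466, 0.1265, 0.056 ]), [np.float64(6.0868170655218486e-05), np.float64(6.086817065532142e-05)])
3 (array([0.6344, 0.1853, 0.0567]), [np.float64(0.00014737432267810746), np.float64(0.0001473743226780375)])
4 (array([0.5709, 0.142 , 0.121 ]), [np.float64(7.151700694240935e-05), np.float64(7.151700694256344e-05)])
5 (array([0.5799, 0.1439, 0.102 ]), [np.float64(0.00027592511885244714), np.float64(0.00027592511885260945)])
tail (array([0.4522, 0.0362, 0.1161]), [np.float64(0.00015058336845484308), np.float64(0.00015058336845476564)])
[0.4514 0.0368 0.12  ]
[0.4527 0.0361 0.12  ]
[0.6065 0.149  0.198  0.034  0.03   0.0575 0.4616] 
 [[[ 0.0044 -0.1213]
  [ 0.0556  0.0723]
  [-0.147   0.0032]
  [-0.0178  0.1344]
  [-0.1234 -0.0823]
  [-0.052   0.3389]]

 [[ 0.0948 -0.1952]
  [ 0.1278  0.1705]
  [ 0.1729 -0.0041]
  [ 0.108  -0.1247]
  [-0.5171  0.1909]
  [ 0.3068 -0.2836]]]
tip [0.5714 0.1419 0.1199] sl [0.5793 0.1435 0.1038] axis [-0.4367 -0.0876  0.8954]
top [[211.9442 194.3529]
 [212.1219 192.8742]]
scene [[313.1307 215.55  ]
 [310.5273 221.8566]]
```

The fit residuals are below 0.5 px, and the tip height of 0.120 agrees with the elbow geometry:

| Item | Value |
|---|---|
| Nipple lean | 0.46 rad |
| Block yaw | 0.198 rad |
| Nipple tip | (0.571, 0.142, 0.120) |
| Coupler axis | (0.452, 0.0365) |
| Coupler tail height | 0.116–0.120 |

Next I'll grasp the coupler.

Emit:
drive_tool --series '[[[-0.04, 0.007, 0], [0, 0, 0]], [[-0.08, 0.015, -0.02], [0, 0, 0]], [[-0.0965, 0.0175, -0.05], [0, 0, 0]], [[-0.0965, 0.0175, -0.08], [0, 0, 0]], [[-0.0965, 0.0175, -0.1], [0, 0, 0]], [[-0.0965, 0.0175, -0.1], [0, 0, 0]], [[-0.0965, 0.0175, -0.1], [0, 0, 0]]]'

```text
time: 4.25
tool_pos: [0.452, 0.036, 0.152]
tool_rot: [0.0, 0.003, 1.0, -0.0]
contact_force: [0.4, 0.9, 0.2]
gripper_width: 1.002
```

```bash
python3 look.py 3; python3 -c "
from h import *
z=np.load('w3.npz');print(proj('',[[.452,.0365,.12]],(z['K'],z['D'],z['r'],z['t'])))"
```

```text
4.3 [0.4526 0.0359 0.1529] [ 0.0012  0.0033  1.     -0.0001]
[[257.3509656  227.85409884]]
```

View pics/w3.png

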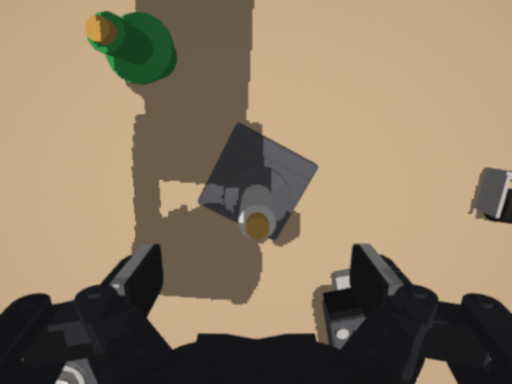

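The tail is at (257,226), where the projection put it (257,228). It lies midway between the fingers, so I'll descend and close.

Emit:
drive_tool --series '[[[0, 0, -0.03], [0, 0, 0]], [[0, 0, -0.06], [0, 0, 0]], [[0, 0, -0.085], [0, 0, 0]], [[0, 0, -0.094], [0, 0, 0]], [[0, 0, -0.094], [0, 0, 0]]]'

```text
time: 4.8
tool_pos: [0.4518, 0.0359, 0.0572]
tool_rot: [-0.0, 0.003, 1.0, 0.0]
contact_force: [-0.3, 1.1, -0.7]
gripper_width: 1.0
```

Emit:
drive_tool --series '[[[0, 0, 0], [0, 0, 0]], [[0, 0, 0], [0, 0, 0]], [[0, 0, 0], [0, 0, 0]], [[0, 0, 0], [0, 0, 0]], [[0, 0, 0], [0, 0, 0]], [[0, 0, 0], [0, 0, 0]], [[0, 0, 0], [0, 0, 0]], [[0, 0, 0], [0, 0, 0]]]' --fingers 1

```text
time: 5.6
tool_pos: [0.4523, 0.0361, 0.0581]
tool_rot: [0.001, 0.003, 1.0, 0.0]
contact_force: [-1.2, 0.7, 6.3]
gripper_width: 0.267
```

```bash
python3 look.py 4;python3 -c "
from h import *
print(state())"
```

```text
5.65 [0.4523 0.0361 0.058 ] [0.0006 0.0033 1.     0.0001]
{'time': 5.65, 'joint_pos': array([-8.48835504e-02, -1.91693650e-01,  2.14993337e+00,  3.13938603e-04,
        1.18219754e+00, -1.64918481e+00]), 'joint_vel': array([ 0.00122305, -0.00084501,  0.00040114, -0.00060486,  0.00011059,
       -0.00093586]), 'joint_efforts': array([-6.14623111e-01, -2.20121062e+01, -3.04117227e+01, -2.61251712e-01,
       -3.45430411e-01, -5.06048586e-03]), 'tool_pos': array([0.45230589, 0.03606381, 0.05804932]), 'tool_rot': array([5.87622212e-04, 3.30691924e-03, 9.99994355e-01, 9.77076743e-05]), 'contact_force': array([-0.87476332,  1.11743684,  5.36398412]), 'ft_torque': array([ 0.15724629,  0.20091747, -0.04390483]), 'gripper_width': 0.266139779231985}
```

View pics/w4.png

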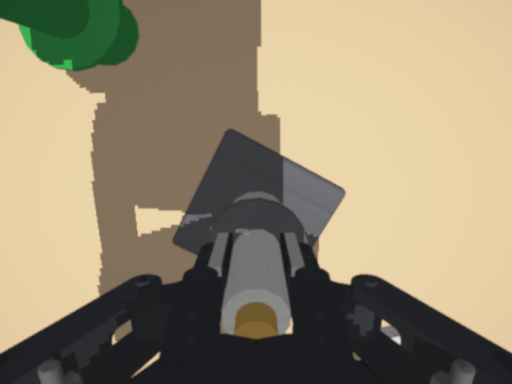

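The coupler is gripped: opening 0.266, about 23 mm on the 24 mm neck. I'll lift it straight up, then move and tilt to a stand-off along the nipple's axis.

Emit:
drive_tool --series '[[[0, 0, 0.02], [0, 0, 0]], [[0, 0, 0.05], [0, 0, 0]], [[0, 0, 0.09], [0, 0, 0]], [[0, 0.01, 0.13], [0, 0, 0]], [[0.01, 0.04, 0.15], [1.3, -6.5, 0]], [[0.03, 0.065, 0.15], [2.6, -13, 0]], [[0.05, 0.09, 0.15], [3.9, -19.5, 0]], [[0.07, 0.099, 0.15], [5.2, -25.93, 0]]]'

```text
time: 6.45
tool_pos: [0.5215, 0.1367, 0.2065]
tool_rot: [0.226, 0.002, 0.973, 0.047]
contact_force: [0.5, -0.4, -2.1]
gripper_width: 0.267
```

Emit:
drive_tool --series '[[[0.005, 0, 0], [0, 0, 0]], [[0.005, 0, 0], [0, 0, 0]], [[0.005, 0, 0], [0, 0, 0]]]'

```text
time: 6.75
tool_pos: [0.5266, 0.1343, 0.2068]
tool_rot: [0.223, 0.004, 0.974, 0.045]
contact_force: [-0.5, -0.9, -2.2]
gripper_width: 0.267
```

```bash
python3 look.py 5 nipple_tip sleeve_top;python3 - <<'E'
from h import *
from scipy.spatial.transform import Rotation as R
s=state();q=s["tool_rot"];print(R.from_quat([q[1],q[2],q[3],q[0]]).as_matrix(),s["contact_force"],s["gripper_width"])
for c in("scene","top"): im=grab_frame(c);np.save(c+"5.npy",im); save(f"pics/{c}5.png",im)
u=[cv2.resize(np.load("scene5.npy")[150:260,250:360],(500,500),interpolation=cv2.INTER_CUBIC)]
save("pics/s5c.png",u[0])
E
```

```text
nipple_tip [(np.float64(0.62), array([0.5753, 0.1424, 0.1216]))]
sleeve_top [(np.float64(0.62), array([0.5794, 0.1433, 0.1045]))]
6.9 [0.5269 0.1345 0.2074] [0.2238 0.0036 0.9736 0.0455]
[[-0.89980594 -0.01333586  0.43608648]
 [ 0.02739238  0.99583392  0.08697386]
 [-0.43542958  0.09020505 -0.89569198]] [-0.5436573  -0.94269331 -2.85234822] 0.26505505179461547
```

View pics/w5.png

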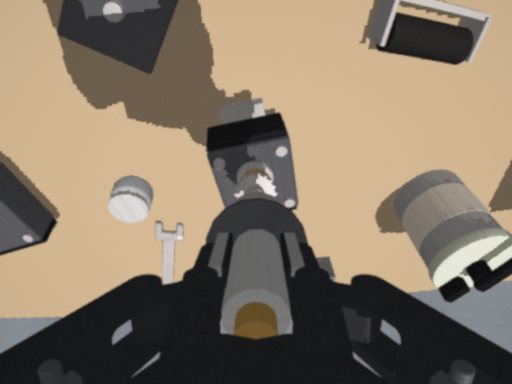

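View pics/s5c.png

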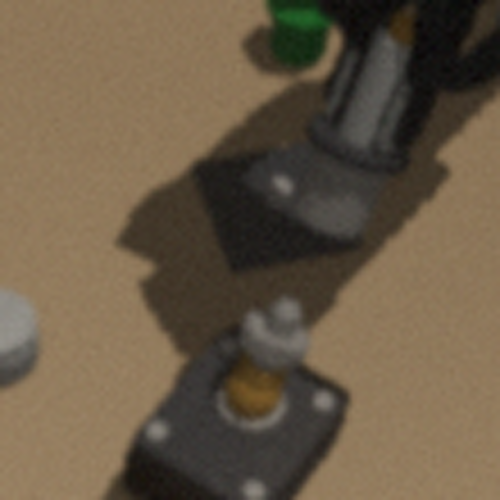

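The coupler is held straight with no slip, and the tool axis (0.436, 0.087, −0.896) matches the nipple's. I'll advance to just above the tip, then check in the scene camera.

Emit:
drive_tool --series '[[[0.007, 0.001, -0.013], [0, 0, 0]], [[0.014, 0.002, -0.026], [0, 0, 0]], [[0.0208, 0.0026, -0.0388], [0, 0, 0]], [[0.0208, 0.0026, -0.0388], [0, 0, 0]], [[0.0208, 0.0026, -0.0388], [0, 0, 0]]]'

```text
time: 7.5
tool_pos: [0.5473, 0.1374, 0.1682]
tool_rot: [0.224, 0.003, 0.974, 0.046]
contact_force: [-0.3, -0.7, -2.1]
gripper_width: 0.264
```

```bash
cat > chk.py <<'E'
from h import *
import sys
from scipy.spatial.transform import Rotation as R
np.set_printoptions(precision=4,suppress=True)
t=sys.argv[1]
s=state();q=s["tool_rot"];Rt=R.from_quat([q[1],q[2],q[3],q[0]]).as_matrix()
tip=np.array([.5714,.1419,.1199]);ax=np.array([-.4367,-.0876,.8954])
p=s["tool_pos"];m=p+.048*Rt[:,2];v=m-tip;d=v@ax
print("t",s["time"],"tcp",p,"z",Rt[:,2],"d",d,"lat",v-d*ax,"F",s["contact_force"],"Fax",s["contact_force"]@ax,"T",s["ft_torque"],"w",s["gripper_width"])
o=[]
for c in("scene","top"):
    im=grab_frame(c);np.save(f"{c}{t}.npy",im)
    uv=proj(c,[m])[0].astype(int);x0,y0=uv[0]-28,uv[1]-28
    big=cv2.resize(im[y0:y0+56,x0:x0+56],(390,390),interpolation=cv2.INTER_CUBIC)
    clean=big.copy()
    f=390/56
    th=np.linspace(0,2*np.pi,40)
    for zz,r,col in((0,.019,(255,0,0)),(.040,.026,(255,0,0)),(.046,.026,(255,0,0)),(.11,.007,(255,0,0))):
        P=m-zz*Rt[:,2]+r*(np.outer(np.cos(th),Rt[:,0])+np.outer(np.sin(th),Rt[:,1]))
        cv2.polylines(big,[np.int32((proj(c,P)-[x0,y0]+.5)*f)],True,col,1)
    for zz,r in((0,.0045),(.018,.017)):
        a=np.cross(ax,[0,1,0]);a/=np.linalg.norm(a);b=np.cross(ax,a)
        P=tip-zz*ax+r*(np.outer(np.cos(th),a)+np.outer(np.sin(th),b))
        cv2.polylines(big,[np.int32((proj(c,P)-[x0,y0]+.5)*f)],True,(0,255,255),1)
    o.append(np.hstack([clean,big]))
save(f"pics/k{t}.png",cv2.resize(o[0],(780,390)))
save(f"pics/kt{t}.png",o[1])
E
python3 chk.py 6
```

```text
t 7.5 tcp [0.5473 0.1374 0.1682] z [ 0.4359  0.0874 -0.8958] d 0.006189426603874427 lat [-0.0005  0.0003 -0.0002] F [-0.2819 -0.6785 -2.1235] Fax -1.7188832741767557 T [-0.0503  0.4357 -0.0056] w 0.263540417629937
```

View pics/k6.png

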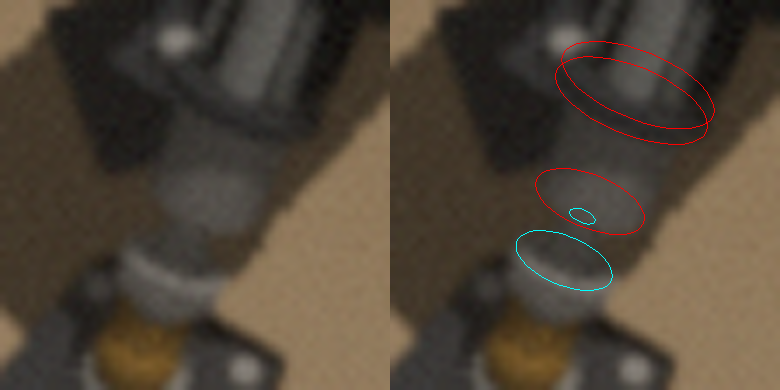

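The scene crop shows the mouth just above the nipple, roughly aligned, possibly 1–3 mm to the right of the prediction. I'll enhance it.

```bash
sed -i 's/^    im=grab_frame(c);np.save.*$/    im=np.mean([grab_frame(c) for _ in range(3)],axis=0);im=np.clip(255*(im\/255*2.2)**0.7,0,255).astype(np.uint8);np.save(f"{c}{t}.npy",im)/' chk.py; python3 chk.py 7
```

```text
t 7.6 tcp [0.5478 0.1375 0.1695] z [ 0.438   0.0876 -0.8947] d 0.007086026835612512 lat [0.0006 0.0005 0.0003] F [ 0.3498 -0.203  -2.3564] Fax -2.244930967017591 T [-0.0613  0.3719 -0.0299] w 0.265287933405935
```

View pics/k7.png

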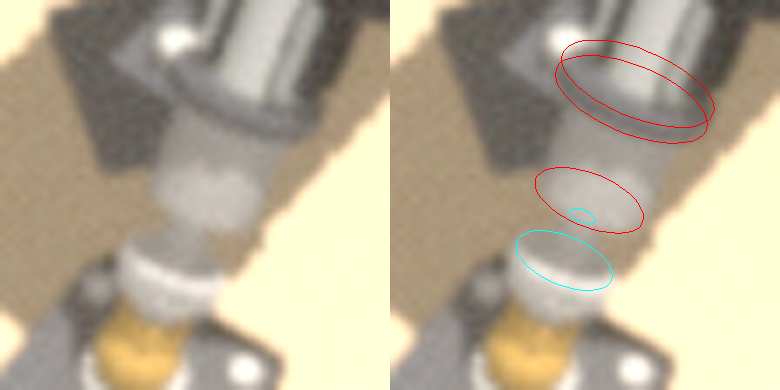

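View pics/kt7.png

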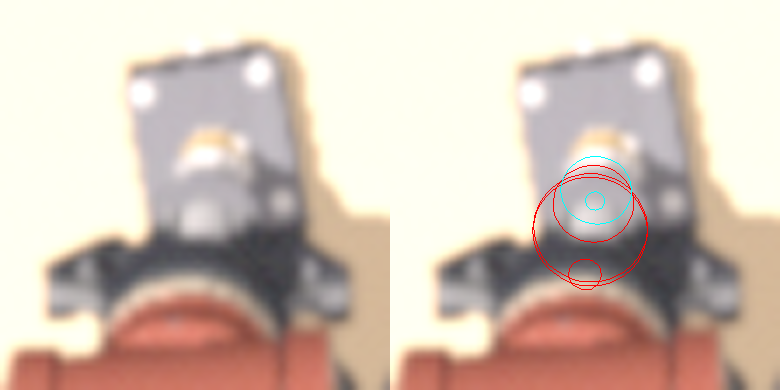

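```bash
python3 look.py 8; python3 - <<'E'
from h import *
A=np.load("w4.npz")["im"];B=np.load("w5.npz")["im"];C=np.load("w8.npz")["im"]
save("pics/wcmp.png",np.hstack([cv2.resize(i[180:350,200:310],None,fx=2.4,fy=2.4,interpolation=cv2.INTER_CUBIC) for i in(A,B,C)]))
for im in (A,B,C):
    h=cv2.cvtColor(im,cv2.COLOR_RGB2HSV);m=(h[...,0]<28)&(h[...,1]>130)&(h[...,2]>50);m[:295]=0;m[345:]=0;m[:,:220]=0;m[:,290:]=0
    y,x=np.nonzero(m);print(m.sum(),x.mean(),y.mean(),y.min(),y.max())
# scene profile along tool-x direction in image at several stations of tube
from scipy.spatial.transform import Rotation as R
s=state();q=s["tool_rot"];Rt=R.from_quat([q[1],q[2],q[3],q[0]]).as_matrix()
m=s["tool_pos"]+.048*Rt[:,2]
im=np.load("scene7.npy").astype(np.float32).mean(2)
k=K("scene")
ax=np.array([-.4367,-.0876,.8954]);tip=np.array([.5714,.1419,.1199])
def prof(p0,p1,w=14):
    a=proj("scene",[p0,p1]);t=(a[1]-a[0])/np.linalg.norm(a[1]-a[0]);n=np.array([-t[1],t[0]]); 
    if n[0]<0:n=-n
    S=np.arange(-w,w+.01,.5);pts=a[0]+S[:,None]*n
    return S,cv2.remap(im,pts[:,0].astype(np.float32)[None],pts[:,1].astype(np.float32)[None],cv2.INTER_LINEAR)[0],n
for st in(.005,.015,.025,.035):
    S,v,n=prof(m-st*Rt[:,2],m-(st+.01)*Rt[:,2]);print("tube",st,n);print(v.astype(int))
for st in(.006,.019,.024,.03):
    S,v,n=prof(tip-st*ax,tip-(st-.01)*ax);print("nip",st,n);print(v.astype(int))
print("px per m",np.linalg.norm(np.diff(proj("scene",[m,m+.01*np.cross(Rt[:,2],[1,-1,.0])/1.2]),axis=0))*100)
J=(proj("scene",[m+.01*e for e in(Rt[:,0],Rt[:,1])])-proj("scene",[m]))*.1;print("px/mm toolx,tooly",J, "dot n",J@n)
E
```

```text
7.95 [0.5475 0.1376 0.1687] [0.2244 0.0032 0.9734 0.0457]
1230 255.6341463414634 321.5910569105691 303 338
1243 255.50522928399036 321.58326629123087 303 338
1242 255.524154589372 321.5877616747182 303 338
tube 0.005 [0.9243476  0.38155147]
[ 98  95  94  98 102 101 100 101 104 108 113 119 127 136 146 155 160 165
 171 176 180 182 184 186 188 191 193 195 197 196 196 196 196 195 194 194
 194 194 192 189 187 185 180 175 167 159 154 156 168 189 209 224 235 239
 241 241 241]
tube 0.015 [0.92442708 0.38135886]
[ 94  97  98  97  95  94  95  99 102 103 107 116 126 133 140 142 145 147
 149 152 153 154 156 160 160 160 159 156 158 161 165 170 174 177 179 179
 179 175 170 169 167 162 157 156 155 152 150 149 147 148 152 159 178 201
 219 234 238]
tube 0.025 [0.92450738 0.38116414]
[100  96  94  96  97  99  98  97  95  96 105 114 124 135 138 142 146 150
 150 149 149 151 151 150 151 153 155 153 152 153 153 154 156 155 154 154
 157 159 157 155 154 154 152 151 150 151 150 149 148 147 147 147 147 150
 157 176 198]
tube 0.035 [0.92458854 0.38096723]
[135 134 136 139 136 132 127 122 118 113 110 113 115 11
[... 675 characters left out ...]
42 242 242 242 242 242
 242 242 242]
nip 0.024 [0.92426209 0.38175855]
[146 145 144 145 145 144 145 145 142 136 133 135 143 157 170 181 191 196
 203 208 214 216 219 221 221 218 215 216 220 221 220 220 218 219 223 225
 228 231 235 238 234 231 230 233 236 239 241 242 242 242 242 242 242 242
 243 243 242]
nip 0.03 [0.92421664 0.38186857]
[149 148 145 143 141 137 131 124 119 114 107 101 110 123 142 160 171 181
 187 192 197 200 200 202 205 205 205 205 203 206 208 206 203 200 199 197
 199 200 198 194 192 189 190 193 198 208 218 223 231 233 232 231 234 236
 239 238 238]
px per m 253.46860731591212
px/mm toolx,tooly [[ 0.25141535 -0.08691561]
 [ 0.32595858  0.2345801 ]] dot n [0.19917191 0.39083511]
```

View pics/wcmp.png

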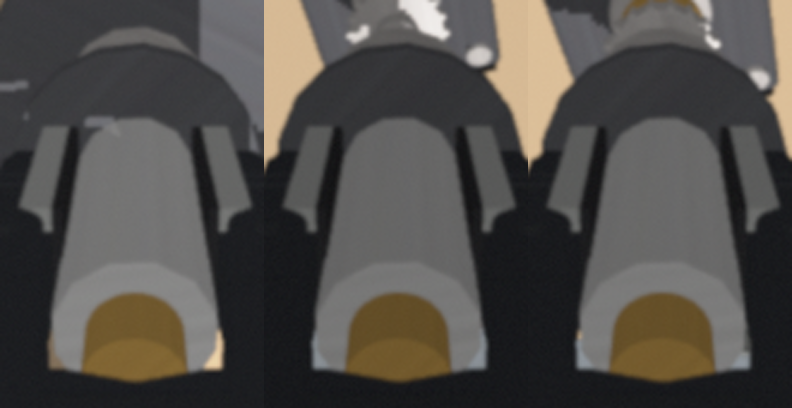

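The wrist crops show the coupler sits in the hand exactly as it did at grasp (tail px unchanged to 0.1). The scene profiles put coupler and nipple in line to about 1 mm. I'll advance over the tip slowly.

Emit:
drive_tool --series '[[[0.002, 0.0004, -0.0041], [0, 0, 0]], [[0.004, 0.0008, -0.0082], [0, 0, 0]], [[0.006, 0.0012, -0.0123], [0, 0, 0]], [[0.0081, 0.0016, -0.0166], [0, 0, 0]], [[0.0081, 0.0016, -0.0166], [0, 0, 0]], [[0.0081, 0.0016, -0.0166], [0, 0, 0]]]'

```text
time: 8.55
tool_pos: [0.5555, 0.1392, 0.1513]
tool_rot: [0.224, 0.003, 0.974, 0.046]
contact_force: [0.0, 0.6, -1.8]
gripper_width: 0.266
```

```bash
python3 chk.py 9
```

```text
t 8.55 tcp [0.5555 0.1392 0.1513] z [ 0.436   0.0875 -0.8957] d -0.012671465397045155 lat [-0.0005  0.0003 -0.0002] F [ 0.0121  0.5664 -1.7599] Fax -1.6306987673147522 T [-0.1348  0.4503  0.0394] w 0.2661390599848299
```

View pics/k9.png

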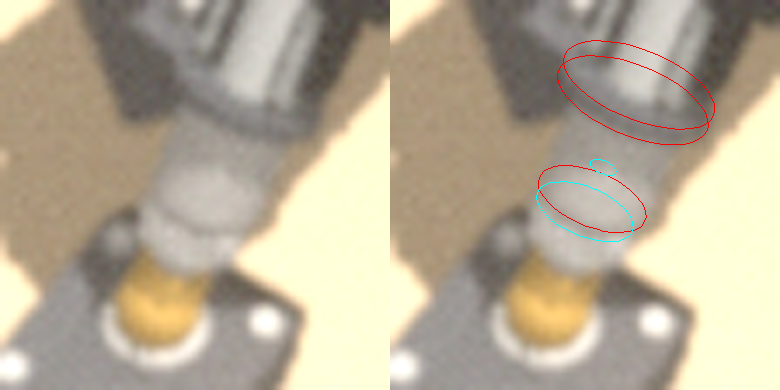

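The coupler is over the nipple, with the mouth just above the sleeve at about (210,230) in the crop, and no side force. Next I'll press in steps.

Emit:
drive_tool --series '[[[0.0011, 0.0002, -0.0022], [0, 0, 0]], [[0.0022, 0.0004, -0.0044], [0, 0, 0]], [[0.0032, 0.0006, -0.0065], [0, 0, 0]], [[0.0032, 0.0006, -0.0065], [0, 0, 0]], [[0.0032, 0.0006, -0.0065], [0, 0, 0]]]'

```text
time: 9.35
tool_pos: [0.5588, 0.1397, 0.1459]
tool_rot: [0.224, 0.003, 0.974, 0.046]
contact_force: [-6.4, -0.9, 4.2]
gripper_width: 0.263
```

```bash
python3 chk.py 10
```

```text
t 9.35 tcp [0.5588 0.1397 0.1459] z [ 0.4361  0.0874 -0.8957] d -0.01901504608104343 lat [-0.      0.0004  0.    ] F [-6.3924 -0.9455  4.1829] Fax 6.619772984466888 T [-0.2651  0.9631 -0.0526] w 0.2634743838353353
```

Contact is at the sleeve, about 8.5 N axial at d = −19 mm. There is also a small side force of about 3 N along tool +x, so I'll ease 0.6 mm that way while pressing on.

Emit:
drive_tool --series '[[[0.0003, 0.0002, -0.0021], [0, 0, 0]], [[0.0012, 0.0004, -0.0039], [0, 0, 0]], [[0.0021, 0.0006, -0.0057], [0, 0, 0]], [[0.003, 0.0008, -0.0075], [0, 0, 0]], [[0.0035, 0.0008, -0.0088], [0, 0, 0]], [[0.0035, 0.0008, -0.0088], [0, 0, 0]], [[0.0035, 0.0008, -0.0088], [0, 0, 0]]]'

```text
time: 10.35
tool_pos: [0.5625, 0.1405, 0.1391]
tool_rot: [0.224, 0.003, 0.974, 0.045]
contact_force: [-18.4, -4.2, 17.4]
gripper_width: 0.268
```

```bash
python3 chk.py 11
```

```text
t 10.35 tcp [0.5625 0.1405 0.1391] z [ 0.4364  0.0872 -0.8955] d -0.026791153546284113 lat [0.0003 0.0005 0.0002] F [-18.4491  -4.174   17.4235] Fax 24.023410353260907 T [-0.5599  1.8565 -0.1   ] w 0.26839308763610015
```

View pics/k11.png

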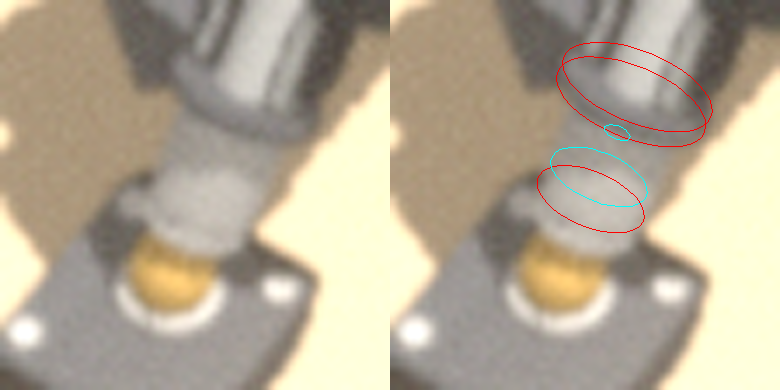

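The axial force is about 26 N and d = −26.8 mm, so it looks like the hard stop. The side force is about 8 N towards tool +x. I'll relieve that and check for slip in the hand.

Emit:
drive_tool --series '[[[-0.0005, -0.0001, -0.0002], [0, 0, 0]], [[-0.0009, -0.0002, -0.0004], [0, 0, 0]], [[-0.0009, -0.0002, -0.0004], [0, 0, 0]], [[-0.0009, -0.0002, -0.0004], [0, 0, 0]]]'

```text
time: 11.05
tool_pos: [0.5621, 0.1405, 0.139]
tool_rot: [0.225, 0.003, 0.973, 0.046]
contact_force: [-15.1, -3.2, 14.4]
gripper_width: 0.267
```

```bash
python3 chk.py 12; python3 look.py 12 sleeve_top; python3 - <<'E'
from h import *
for t in(8,12):
    im=np.load(f"w{t}.npz")["im"]
    h=cv2.cvtColor(im,cv2.COLOR_RGB2HSV);m=(h[...,0]<28)&(h[...,1]>130)&(h[...,2]>50);m[:295]=0;m[345:]=0;m[:,:220]=0;m[:,290:]=0
    y,x=np.nonzero(m);print(m.sum(),x.mean(),y.mean(),y.min(),y.max())
A=np.load("w8.npz")["im"];C=np.load("w12.npz")["im"]
save("pics/wcmp2.png",np.hstack([cv2.resize(i[150:350,190:320],None,fx=2.8,fy=2.8,interpolation=cv2.INTER_CUBIC) for i in(A,C)]))
E
```

```text
t 11.05 tcp [0.5621 0.1405 0.139 ] z [ 0.4382  0.0876 -0.8946] d -0.026765401910159657 lat [0.0001 0.0004 0.0001] F [-15.1329  -3.1846  14.4017] Fax 19.782803457900936 T [-0.3677  1.4019 -0.0689] w 0.2666944010377649
sleeve_top []
11.45 [0.5622 0.1405 0.139 ] [0.225  0.0029 0.9733 0.0457]
1242 255.524154589372 321.5877616747182 303 338
1225 255.63102040816327 321.8269387755102 303 338
```

View pics/wcmp2.png

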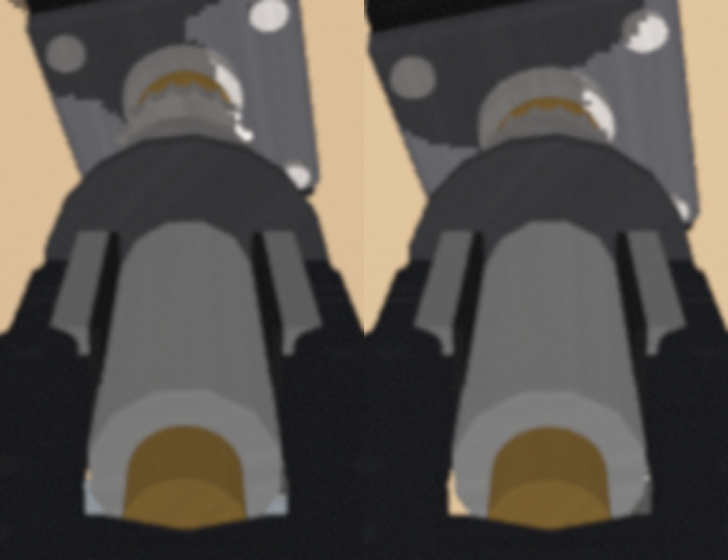

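No slip in the hand. I'll confirm the hard stop with 1 mm more push and another 1 mm of side relief.

Emit:
drive_tool --series '[[[-0.0005, 0, -0.0004], [0, 0, 0]], [[-0.0009, 0, -0.0004], [0, 0, 0]], [[-0.0005, 0.0001, -0.0013], [0, 0, 0]], [[-0.0005, 0.0001, -0.0013], [0, 0, 0]], [[-0.0005, 0.0001, -0.0013], [0, 0, 0]], [[-0.0005, 0.0001, -0.0013], [0, 0, 0]]]'

```text
time: 12.05
tool_pos: [0.5622, 0.1405, 0.1389]
tool_rot: [0.226, 0.003, 0.973, 0.046]
contact_force: [-18.0, -4.0, 18.6]
gripper_width: 0.268
```

```bash
python3 chk.py 13; python3 look.py 13;  python3 - <<'E'
from h import *
ax=np.array([-.4367,-.0876,.8954]);tip=np.array([.5714,.1419,.1199])
for i in range(4):
    grab_frame("top");s=state();F=s["contact_force"]+[0,0,1.9];a=F@ax;print(a,F-a*ax,s["tool_pos"])
E
```

```text
t 12.05 tcp [0.5622 0.1405 0.1389] z [ 0.4395  0.0875 -0.894 ] d -0.02684498228120634 lat [0.0002 0.0005 0.0001] F [-17.9556  -3.9608  18.6453] Fax 24.88318528860428 T [-0.5149  1.6025 -0.1396] w 0.26774686738872383
12.4 [0.5622 0.1405 0.1389] [0.2257 0.0029 0.9731 0.0456]
26.704106756302906 [-6.65556164 -1.30878395 -3.37769273] [0.56219549 0.14052391 0.13887378]
27.5751750267679 [-5.93449221 -2.07321354 -3.10092158] [0.56222192 0.140535   0.13892851]
26.410510344685143 [-5.45321132 -2.02684058 -2.86149842] [0.56219921 0.14051795 0.13889165]
27.149583241098338 [-5.50813955 -1.44056726 -2.83103119] [0.56218118 0.14051472 0.13887726]
```

View pics/k13.png

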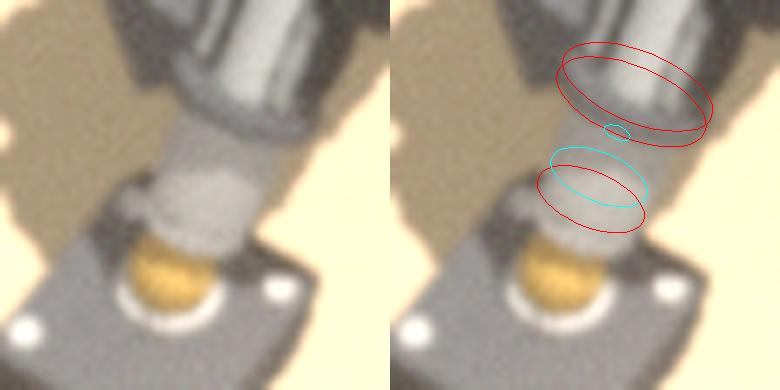

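One millimetre more push raised the force by about 6 N with no more than 0.1 mm of movement, so the sleeve is on its hard stop, held steadily at about 27 N axial. I'll hand the job in.

```bash
python3 -c "
from h import *
print(job_done());s=state();print(s['time'],s['contact_force'],s['gripper_width'])"
```

```text
the job is handed in; nothing more can be done
None
the job is handed in; nothing more can be done
```

I picked up the steel coupler, fitted it over the leaning nipple and pressed the sleeve to its hard stop. I handed the job in still gripping and pushing, at about 12.6 s of the allowed 38 s.

- **Picking the parts:** I took the grey coupler on the dark plate, not the green look-alike. The nipple's lean measured about 0.46 rad, and I tilted the tool to match it.
- **Sleeve position:** The coupler's mouth was 26.8 mm below the tip, against 27 mm when fully pressed. Another 1 mm of commanded push raised the axial force from about 21 N to 27 N with no more than 0.1 mm of movement, so I took that as the stop.
- **Grip:** The wrist pictures up to the press (after the 26 N push) showed no slip. The opening stayed the same through the last push.
- **Side force:** A side force of about 6.5 N towards the robot remained. Moving the tool about 2 mm sideways brought it down only slightly from 8 N. I think it is friction between the coupler and the sleeve or stem, but I did not confirm that.
- **Not seen directly:** I judged the sleeve from position and force only. The `sleeve_top` network found nothing in the last wrist picture I asked it about, because the coupler hides it.
- **Bystanders:** I did not do a final before-and-after check on the other things on the bench. The arm showed no contact with them.

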